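# Pack the sample jars into the colour-coded tray

## Robot

A 6-joint arm with a two-finger parallel gripper is mounted at the origin on the work surface. World frame = base frame: x ahead of the robot, y to its left, z up, the work surface at z = 0. Lengths are in mm, angles in degrees, forces in N, time in s.
With the tool pointing down it reaches from about 350 to 850 mm from the base axis. Payload 8.1 kg.
Tool frame: the origin (TCP) lies midway between the tips of the shut fingers; the grasp point (between the pads) lies 19 mm behind it; z points along the fingers, y is the direction in which the jaws open and shut (so a half turn about z gives the same grasp; the last joint's range is limited). The gripper opens to 85 mm and grips with 20 to 120 N. Pads are 22 mm wide; open, the fingers measure 114 mm over their backs; the gripper's body (76 mm by 85 mm) begins 54 mm behind the grasp point. The pads swing forward as they close: fully open they stand 13 mm farther back than shut.
Start: joints at [63.117, 7.471, 85.268, -0, 87.261, -4.893], TCP at [224.647, 556.362, 231.292] pointing down, gripper open.
Joint ranges: [-169.43, 169.43], [-51.17, 129.36], [1.28, 143.12], [-76.62, 256.62], [0, 156.53], [-152.29, 152.29]. Speed limits (degrees/s): [136.94, 136.94, 159.86, 180, 180, 180].

## Interface

Orientations are given as [roll, pitch, yaw] about the fixed x, y, z axes, in that order (R = Rz(yaw) Ry(pitch) Rx(roll)).
In Python, from bench import telemetry, snapshot, camera_params, job gives the robot as it stands. The module is installed in compiled form; this text tells all that it offers.
- The arm moves only by the shell command python3 -m jog 'ROWS' [FORCE]. ROWS is JSON, a list that holds one entry, the list of rows, each a list of 7 numbers: the shift along the tool's x, y, z in units of 50 mm (1.0 is 50 mm), then the turn, a rotation vector about the tool's x, y, z in units of 2 pi rad (1.0 is 2 pi rad), then the opening, from 0 (shut) to 1 (fully open). In form: [[[dx, dy, dz, rx, ry, rz, claw], ...]]. A call has 1 to 12 rows; each row shifts and turns the commanded pose from where the row before left it, along the tool's axes as they then stand; what a row does not reach is not made up. A row lasts 1/8 s, in which the tool goes at most 62.5 mm and 10.7 degrees, less where a joint would pass 70% of its speed; a pose out of reach is approached as far as the arm can. A call with a number of a shift or a turn outside -1 to 1 is refused whole. A call with a gripper value outside its range is refused whole. The fingers move at their own pace and stop on an object; FORCE is the grip in N (left out, the last holds). Time passes only in rows, so rows that do not move let the fingers close. It gives the time, the measured TCP pose, the force and the opening at its end, in the units of the state.
- telemetry.sense(): the state, without advancing time (a new reading comes with each control period).
- snapshot(name): name is "scene" or "top" or "wrist"; returns (picture, depth): 400x640x3 uint8, red, green, blue; 400x640 float32, mm along the optical axis (not along the pixel's ray), 0 where there is no reading.
- camera_params(name): a dict with "K" (3x3 intrinsics, pixels), "extrinsics" (4x4, takes a point from camera to world coordinates). Camera axes: x right, y down, z forward; pixel columns grow to the right and rows downward; lengths in mm; the calibration is good to about 2 mm. The wrist camera is an equidistant fisheye: a pixel r from the principal point sees the ray r / f radians off the axis. A picture is of the moment at which its call begins: read the wrist's pose just before it. camera_params takes no time and is no camera call; for the wrist camera it gives the pose at the moment of the call.
- job.hand_in(): hands the job in, once; it reports no verdict.
The state is a dict: "time": time; "joint_pos": joint angles; "qd": joint speeds; "joint_efforts": joint torques, N m; "tool_pos": TCP position; "tcp_rot": TCP orientation; "ft_force": force on the tool from outside, world axes, zero at the start; "wrist_torque": the same for the moment, N m; "finger_gap": finger opening in mm.
Only numpy, scipy, OpenCV 4.12 (cv2) and the standard library are available. Lean on these libraries where they do the work, as an engineer would, in place of code of your own. Each camera call takes 0.05 s, during which the arm holds its last target. There are 200 camera calls.

## Task

Gather the four amber sample jars into the light-blue tray, each standing upright and wholly on the pad of the same colour as its cap. The two clear jars with a white mark on their caps are blanks: leave them where they stand. The jars are glass, so keep them upright and set them down rather than dropping them.

Things in the scene. Friction and masses are not known exactly. Their poses are not given: they have to be found in the camera images.
- sample_red: Sample jar to be packed: upright amber-glass jar, 36 mm diameter, 60 mm tall, about 70 g, white label band, plain red screw cap (top 18 mm, same 36 mm diameter) with nothing on its top. Origin at the centre of its underside, z up; round, so its yaw is meaningless. At the start it stands on the bench, at least 80 mm (centre to centre) from any other jar.
- sample_yellow: Sample jar to be packed: upright amber-glass jar, 36 mm diameter, 60 mm tall, about 70 g, white label band, plain yellow screw cap (top 18 mm, same 36 mm diameter) with nothing on its top. Origin at the centre of its underside, z up; round, so its yaw is meaningless. At the start it stands on the bench, at least 80 mm (centre to centre) from any other jar.
- sample_green: Sample jar to be packed: upright amber-glass jar, 36 mm diameter, 60 mm tall, about 70 g, white label band, plain green screw cap (top 18 mm, same 36 mm diameter) with nothing on its top. Origin at the centre of its underside, z up; round, so its yaw is meaningless. At the start it stands on the bench, at least 80 mm (centre to centre) from any other jar.
- sample_black: Sample jar to be packed: upright amber-glass jar, 36 mm diameter, 60 mm tall, about 70 g, white label band, plain black screw cap (top 18 mm, same 36 mm diameter) with nothing on its top. Origin at the centre of its underside, z up; round, so its yaw is meaningless. At the start it stands on the bench, at least 80 mm (centre to centre) from any other jar.
- pad_red: Round red pad, 60 mm diameter, 3 mm thick, fixed in the middle of one of 2 x 2 compartments (each 80 mm square, 84 mm apart) of the fixed light-blue tray, 172 mm square. The tray's 4 mm walls and dividers rise to 18 mm above the bench, parallel to the pad's x and y. Origin: centre of the pad's underside, on the tray's 4 mm floor; pad top 3 mm above it, 7 mm above the bench.
- pad_yellow: Round yellow pad, 60 mm diameter, 3 mm thick, fixed in the middle of one of 2 x 2 compartments (each 80 mm square, 84 mm apart) of the fixed light-blue tray, 172 mm square. The tray's 4 mm walls and dividers rise to 18 mm above the bench, parallel to the pad's x and y. Origin: centre of the pad's underside, on the tray's 4 mm floor; pad top 3 mm above it, 7 mm above the bench.
- pad_green: Round green pad, 60 mm diameter, 3 mm thick, fixed in the middle of one of 2 x 2 compartments (each 80 mm square, 84 mm apart) of the fixed light-blue tray, 172 mm square. The tray's 4 mm walls and dividers rise to 18 mm above the bench, parallel to the pad's x and y. Origin: centre of the pad's underside, on the tray's 4 mm floor; pad top 3 mm above it, 7 mm above the bench.
- pad_black: Round black pad, 60 mm diameter, 3 mm thick, fixed in the middle of one of 2 x 2 compartments (each 80 mm square, 84 mm apart) of the fixed light-blue tray, 172 mm square. The tray's 4 mm walls and dividers rise to 18 mm above the bench, parallel to the pad's x and y. Origin: centre of the pad's underside, on the tray's 4 mm floor; pad top 3 mm above it, 7 mm above the bench.
- blank_red: Look-alike to be left alone: blank jar of the same shape, size and weight as the sample jars, but of clear glass, its red cap carrying a round white mark (20 mm) on top. Origin at the centre of its underside, z up.
- blank_green: Look-alike to be left alone: blank jar of the same shape, size and weight as the sample jars, but of clear glass, its green cap carrying a round white mark (20 mm) on top. Origin at the centre of its underside, z up.
There are look-alikes about, which are no part of the job. What is shaped like the sample_green but purple is not meant.

How it is judged (in metres and radians):
At the end, for the whole second after the job is handed in: Every sample jar stands upright (within 0.1 rad), released and at rest, on the pad of its cap's colour, its centre within 12 mm of the pad's centre (so that its whole foot is on the pad); both blanks stand upright within 15 mm of where they were (horizontal distance between sample_red and pad_red below 0.012 m and z of sample_red in the frame of pad_red between 0 and 0.007 m and angle between each of sample_red, sample_yellow, sample_green, sample_black, blank_red, blank_green's own z axis and vertical below 0.1 rad and linear speed of each of sample_red, sample_yellow, sample_green, sample_black below 0.02 m/s and contact force between the fingers and sample_red below 0.1 N and horizontal distance between sample_yellow and pad_yellow below 0.012 m and z of sample_yellow in the frame of pad_yellow between 0 and 0.007 m and contact force between the fingers and sample_yellow below 0.1 N and horizontal distance between sample_green and pad_green below 0.012 m and z of sample_green in the frame of pad_green between 0 and 0.007 m and contact force between the fingers and sample_green below 0.1 N and horizontal distance between sample_black and pad_black below 0.012 m and z of sample_black in the frame of pad_black between 0 and 0.007 m and contact force between the fingers and sample_black below 0.1 N and distance of each of blank_red, blank_green from where it was at the start of the episode below 0.015 m); the robot touches nothing.
It fails at once if a blank jar is moved more than 15 mm from where it stood, or tipped (distance of any of blank_red, blank_green from where it was at the start of the episode above 0.015 m or angle between any of blank_red, blank_green's own z axis and vertical above 0.3 rad).
It fails at once if a sample jar is tipped by more than 45 degrees (angle between any of sample_red, sample_yellow, sample_green, sample_black's own z axis and vertical above 0.785 rad).
It fails at once if a sample jar is dropped (it falls free faster than 0.7 m/s, about 25 mm) ((linear speed of sample_red above 0.7 m/s and contact force between the fingers and sample_red below 0.05 N) or (linear speed of sample_yellow above 0.7 m/s and contact force between the fingers and sample_yellow below 0.05 N) or (linear speed of sample_green above 0.7 m/s and contact force between the fingers and sample_green below 0.05 N) or (linear speed of sample_black above 0.7 m/s and contact force between the fingers and sample_black below 0.05 N)).
It also fails if it takes over 112 s, if anything falls off the work surface, if the arm or the gripper's body presses on something with over 40 N, if the wrist force passes 120 N, or if a joint passes its speed limit or range.

## Working session

There is one attempt and no reset: what is moved stays moved. The work goes in short steps, Python scripts to look and compute and a shell command to move; the robot and the scene stay as the last step left them, time stands still between calls to the robot, and variables do not carry over. Pictures are saved under pics/ and viewed, about 12 in all and at most 16, crops included, and the job is handed in when it is done.

```bash
mkdir -p pics
python3 - <<'E'
from bench import telemetry,snapshot,camera_params
import numpy as np,cv2
s=telemetry.sense();print({k:np.round(v,2).tolist() for k,v in s.items()})
for n in("scene","top"):
    p,d=snapshot(n);cv2.imwrite(f"pics/{n}0.png",p[:,:,::-1]);np.savez(f"{n}0.npz",p=p,d=d)
    c=camera_params(n);print(n,np.round(c["K"],2).tolist(),np.round(c["extrinsics"],3).tolist())
E
```

```text
{'time': 0.0, 'joint_pos': [63.12, 7.51, 85.33, 0.0, 87.26, -4.89], 'qd': [0.05, 0.09, 0.03, 0.01, 0.08, -0.03], 'joint_efforts': [-0.0, -56.94, -50.05, -0.0, 0.01, -0.0], 'tool_pos': [224.38, 555.88, 230.25], 'tcp_rot': [-179.9, -0.01, 158.01], 'ft_force': [-0.31, 0.18, -0.53], 'wrist_torque': [-0.01, 0.02, 0.0], 'finger_gap': 85.59}
scene [[408.92, 0.0, 321.18], [0.0, 408.92, 197.88], [0.0, 0.0, 1.0]] [[0.067, 0.515, -0.855, 1117.963], [0.998, -0.022, 0.066, -22.689], [0.015, -0.857, -0.515, 428.223], [0.0, 0.0, 0.0, 1.0]]
top [[400.84, 0.0, 320.96], [0.0, 400.84, 206.13], [0.0, 0.0, 1.0]] [[0.021, -0.993, 0.116, 391.725], [-0.999, -0.017, 0.035, 21.796], [-0.033, -0.117, -0.993, 957.313], [0.0, 0.0, 0.0, 1.0]]
```

View pics/top0.png

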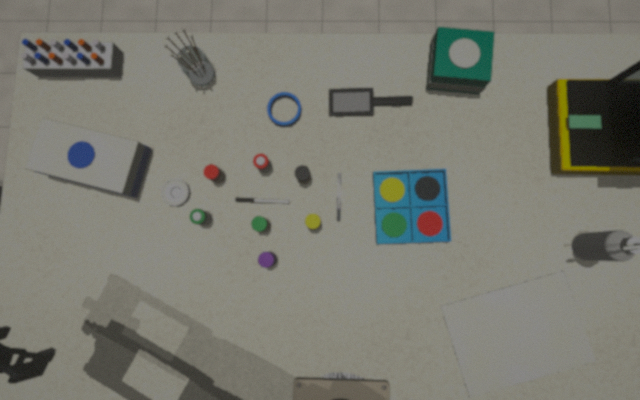

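View pics/scene0.png

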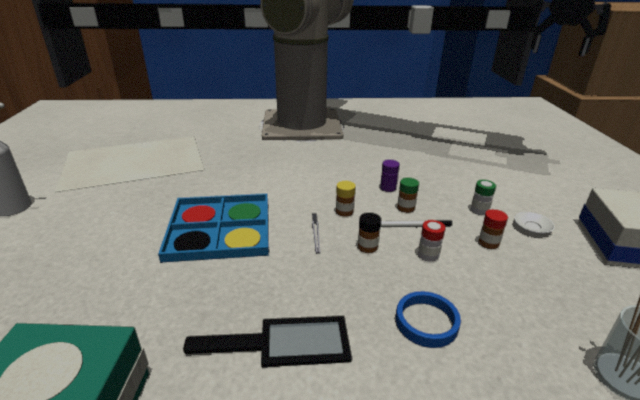

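The top view shows these candidates:
- **Red:** (212,172) is plain and is the sample. (261,161) has a white mark and is the blank.
- **Green:** (260,224) is plain and is the sample. (199,216) is marked and is the blank. (267,260) is purple and not wanted.
- **Yellow:** (313,222).
- **Black:** (303,175).
- **Pads:** yellow (392,189), black (427,188), green (394,225), red (430,223).

The scene view agrees: amber bodies under the plain caps, clear bodies under the marked ones. Next I'll measure positions and check with one close crop.

```bash
cat > h.py <<'E'
import numpy as np,cv2
from bench import camera_params
def cloud(d,n):
    c=camera_params(n);K=np.array(c["K"]);T=np.array(c["extrinsics"])
    v,u=np.mgrid[:400,:640]
    P=np.stack([(u-K[0,2])/K[0,0]*d,(v-K[1,2])/K[1,1]*d,d],-1)
    return P@T[:3,:3].T+T[:3,3]
def ray(n,u,v,z):
    c=camera_params(n);K=np.array(c["K"]);T=np.array(c["extrinsics"])
    r=T[:3,:3]@np.linalg.inv(K)@[u,v,1];return (T[:3,3]+r*(z-T[2,3])/r[2])[:2]
E
python3 - <<'E'
from h import *
for n,J in(("top",dict(red=(212,172),black=(303,175),green=(260,224),yellow=(313,222),Bred=(261,161),Bgreen=(199,216),purple=(267,260))),
 ("scene",dict(red=(495,217),black=(370,222),green=(409,186),yellow=(346,188),Bred=(432,228),Bgreen=(485,187),purple=(390,167)))):
    z=np.load(n+"0.npz");W=cloud(z["d"],n)
    for k,(u,v) in J.items():
        w=W[v-14:v+15,u-14:u+15].reshape(-1,3);m=(w[:,2]>53)&(w[:,2]<75);q=w[m]
        (x,y),r=cv2.minEnclosingCircle(q[:,:2].astype(np.float32)) if len(q) else((0,0),0)
        print(n,k,m.sum(),"mean",q.mean(0).round(1),"circ",round(x,1),round(y,1),round(r,1))
z=np.load("top0.npz");hsv=cv2.cvtColor(z["p"],cv2.COLOR_RGB2HSV)
print("bench z",[cloud(z["d"],"top")[v,u,2].round(1) for u,v in((340,260),(230,200),(480,220))])
for k,(u,v) in dict(yellow=(392,189),black=(427,188),green=(394,225),red=(430,223)).items():
    lab=z["p"].astype(int);m=np.zeros((400,640),bool);s=np.s_[v-18:v+19,u-18:u+19]
    m[s]=np.abs(lab[s]-lab[v,u]).sum(-1)<60
    nc,L,st,ce=cv2.connectedComponentsWithStats(m.astype(np.uint8));i=L[v,u]
    print("pad",k,st[i].tolist(),ray("top",*ce[i],7).round(1))
p=z["p"][140:285,170:460,::-1];cv2.imwrite("pics/crop.png",cv2.resize(p,None,fx=2.7,fy=2.7,interpolation=2))
E
```

```text
top red 190 mean [571.6 309.8  58.9] circ 572.0 310.3 17.8
top black 191 mean [572.3  99.7  58.8] circ 572.8 99.8 17.9
top green 197 mean [454.1 194.1  59. ] circ 454.0 194.4 17.8
top yellow 196 mean [462.   73.2  58.9] circ 462.4 73.4 17.7
top Bred 183 mean [598.6 196.2  58.8] circ 599.0 196.5 17.8
top Bgreen 198 mean [468.1 335.9  58.9] circ 467.9 336.5 18.1
top purple 201 mean [374.4 176.   59.1] circ 374.5 176.3 18.0
scene red 299 mean [578.8 307.3  60.6] circ 575.8 309.1 18.7
scene black 305 mean [579.4  98.1  60.5] circ 575.0 99.2 18.5
scene green 215 mean [461.5 192.3  60.5] circ 457.8 194.5 18.9
scene yellow 222 mean [469.4  72.1  60.3] circ 464.4 73.2 19.5
scene Bred 328 mean [605.4 194.   60.7] circ 601.1 195.5 18.5
scene Bgreen 224 mean [475.6 333.4  60.5] circ 470.3 336.0 19.5
scene purple 191 mean [387.7 174.9  60.6] circ 408.5 180.3 49.0
bench z [np.float64(-0.6), np.float64(2.2), np.float64(-0.6)]
pad yellow [381, 178, 23, 23, 421] [ 546.3 -113. ]
pad black [415, 177, 25, 23, 462] [ 550.5 -196.4]
pad green [381, 212, 26, 26, 537] [ 462.1 -117.2]
pad red [418, 212, 24, 24, 442] [ 466.9 -201.1]
```

View pics/crop.png

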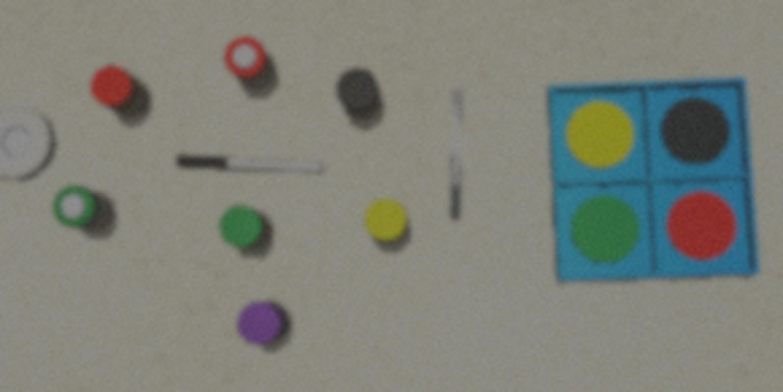

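The crop confirms the choice: the plain red, green, yellow and black caps are the samples, the two caps with white discs are blanks, and the purple jar is not wanted. I'll turn the tool to yaw 180 so that tool x = -X, y = +Y and z = -Z, then go above sample_red.

```bash
python3 -m jog '[[[0,0,0,0,0,-0.0204,0.75],[0,0,0,0,0,-0.0204,0.75],[0,0,0,0,0,-0.0204,0.75],[-0.5,-0.4,0,0,0,0,0.75],[-0.6,-0.4,0,0,0,0,0.75],[-0.6,-0.4,0,0,0,0,0.75],[-0.6,-0.4,0,0,0,0,0.75],[-0.6,-0.4,0,0,0,0,0.75],[-0.6,-0.4,0,0,0,0,0.75],[-0.6,-0.4,0,0,0,0,0.75],[-0.6,-0.4,0,0,0,0,0.75],[0,0,0,0,0,0,0.75]]]' 60
```

```text
time: 1.6
tool_pos: [461.4, 394.7, 230.5]
tcp_rot: [-179.9, -0.0, 179.9]
ft_force: [0.1, 0.3, -0.2]
finger_gap: 63.9
```

```bash
python3 -m jog '[[[-0.5,-0.4,0.4,0,0,0,0.75],[-0.6,-0.45,0.6,0,0,0,0.75],[-0.6,-0.45,0.6,0,0,0,0.75],[-0.5,-0.4,0.6,0,0,0,0.75],[0,0,0,0,0,0,0.75],[0,0,0,0,0,0,0.75]]]'
python3 - <<'E'
from bench import snapshot,telemetry
import cv2
p,d=snapshot("wrist");cv2.imwrite("pics/w1.png",p[:,:,::-1])
E
```

```text
time: 2.35
tool_pos: [569.2, 312.4, 121.5]
tcp_rot: [180.0, -0.0, -179.9]
ft_force: [-0.7, 0.2, 0.5]
finger_gap: 64.6
```

View pics/w1.png

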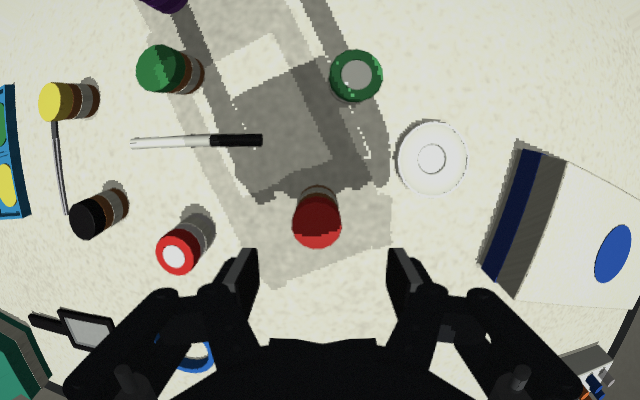

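The wrist view shows the plain red cap at (317,225), centred between the fingers. The marked red blank is at (178,254) and clear of them. Descending and gripping.

```bash
python3 -m jog '[[[-0.06,-0.05,0.3,0,0,0,0.75],[0,0,0.4,0,0,0,0.75],[0,0,0.4,0,0,0,0.75],[0,0,0.4,0,0,0,0.75],[0,0,0.3,0,0,0,0.75],[0,0,0.2,0,0,0,0.75],[0,0,0,0,0,0,0.75],[0,0,0,0,0,0,0.75]]]' && python3 -m jog '[[[0,0,0,0,0,0,0.5],[0,0,0,0,0,0,0.35],[0,0,0,0,0,0,0.3],[0,0,0,0,0,0,0.3],[0,0,0,0,0,0,0.3],[0,0,0,0,0,0,0.3]]]' 40
```

```text
time: 3.4
tool_pos: [573.5, 309.4, 22.1]
tcp_rot: [180.0, 0.1, -180.0]
ft_force: [0.8, -0.5, -0.6]
finger_gap: 64.0
time: 4.15
tool_pos: [573.5, 309.3, 22.2]
tcp_rot: [180.0, 0.1, -180.0]
ft_force: [-0.8, -1.3, 5.2]
finger_gap: 35.0
```

```bash
python3 -m jog '[[[0,0,-0.1,0,0,0,0.3],[0,0,-0.3,0,0,0,0.3],[0,0,-0.5,0,0,0,0.3],[0,0,-0.5,0,0,0,0.3],[0,0,-0.3,0,0,0,0.3],[0,0,-0.1,0,0,0,0.3],[0.06,-0.3,0,0,0,0,0.3],[0.12,-0.6,0,0,0,0,0.3],[0.12,-0.6,0,0,0,0,0.3],[0.12,-0.6,0,0,0,0,0.3],[0.12,-0.6,0,0,0,0,0.3],[0.12,-0.6,0,0,0,0,0.3]]]' && python3 -m jog '[[[0.12,-0.6,0,0,0,0,0.3],[0.12,-0.6,0,0,0,0,0.3],[0.12,-0.6,0,0,0,0,0.3],[0.12,-0.6,0,0,0,0,0.3],[0.12,-0.6,0,0,0,0,0.3],[0.12,-0.6,0,0,0,0,0.3],[0.12,-0.6,0,0,0,0,0.3],[0.12,-0.6,0,0,0,0,0.3],[0.12,-0.6,0,0,0,0,0.3],[0.1,-0.5,0,0,0,0,0.3],[0.06,-0.3,0,0,0,0,0.3],[0,0,0,0,0,0,0.3]]]'
python3 - <<'E'
from bench import telemetry;s=telemetry.sense();print(s["tool_pos"],s["finger_gap"])
E
```

```text
time: 5.65
tool_pos: [538.3, 142.1, 109.7]
tcp_rot: [-180.0, -0.1, -180.0]
ft_force: [0.1, -0.1, -0.5]
finger_gap: 34.9
time: 7.15
tool_pos: [477.3, -166.5, 110.6]
tcp_rot: [180.0, -0.1, 179.9]
ft_force: [-0.1, -0.6, 0.3]
finger_gap: 34.8
[ 477.27852374 -166.53176632  110.58133187] 34.82901268214211
```

```bash
python3 -m jog '[[[0.09,-0.35,0,0,0,0,0.3],[0.09,-0.35,0,0,0,0,0.3],[0,0,0.1,0,0,0,0.3],[0,0,0.3,0,0,0,0.3],[0,0,0.4,0,0,0,0.3],[0,0,0.4,0,0,0,0.3],[0,0,0.2,0,0,0,0.3],[0,0,0.1,0,0,0,0.3],[0,0,0,0,0,0,0.3],[0,0,0,0,0,0,0.3]]]'
```

```text
time: 8.4
tool_pos: [469.8, -201.2, 37.1]
tcp_rot: [-180.0, 0.1, -180.0]
ft_force: [0.2, -0.2, -0.4]
finger_gap: 35.0
```

```bash
python3 -m jog '[[[0.03,0,0.04,0,0,0,0.3],[0,0,0.04,0,0,0,0.3],[0,0,0.04,0,0,0,0.3],[0,0,0.03,0,0,0,0.3],[0,0,0,0,0,0,0.3]]]'
```

```text
time: 9.02
tool_pos: [467.9, -201.1, 29.2]
tcp_rot: [-180.0, 0.0, -180.0]
ft_force: [-2.1, 0.1, 4.6]
finger_gap: 34.8
```

It has touched down (4.6 N). Releasing, rising, and going to yellow.

```bash
python3 -m jog '[[[0,0,0,0,0,0,0.5],[0,0,0,0,0,0,0.65],[0,0,0,0,0,0,0.65],[0,0,0,0,0,0,0.65],[0,0,-0.2,0,0,0,0.65],[0,0,-0.4,0,0,0,0.65],[0,0,-0.5,0,0,0,0.65],[0,0,-0.5,0,0,0,0.65],[0,0,-0.2,0,0,0,0.65],[0,0.3,0,0,0,0,0.65],[0,0.6,0,0,0,0,0.75],[0,0.6,0,0,0,0,0.75]]]' && python3 -m jog '[[[0,0.6,0,0,0,0,0.75],[0,0.6,0,0,0,0,0.75],[0,0.6,0,0,0,0,0.75],[0,0.6,0,0,0,0,0.75],[0,0.6,0,0,0,0,0.75],[0,0.6,0,0,0,0,0.75],[0,0.4,0,0,0,0,0.75],[0,0,0,0,0,0,0.75],[0,0,0,0,0,0,0.75]]]'
```

```text
time: 10.52
tool_pos: [466.6, -124.1, 117.3]
tcp_rot: [179.9, -0.1, -180.0]
ft_force: [0.5, 0.7, 0.6]
finger_gap: 64.0
time: 11.65
tool_pos: [466.7, 74.0, 117.9]
tcp_rot: [-180.0, -0.1, -179.9]
ft_force: [-0.3, 0.2, 0.1]
finger_gap: 64.0
```

```bash
python3 -m jog '[[[0.06,-0.02,0.3,0,0,0,0.75],[0,0,0.4,0,0,0,0.75],[0,0,0.4,0,0,0,0.75],[0,0,0.4,0,0,0,0.75],[0,0,0.3,0,0,0,0.75],[0,0,0.12,0,0,0,0.75],[0,0,0,0,0,0,0.75]]]' && python3 -m jog '[[[0,0,0,0,0,0,0.5],[0,0,0,0,0,0,0.35],[0,0,0,0,0,0,0.3],[0,0,0,0,0,0,0.3],[0,0,0,0,0,0,0.3],[0,0,0,0,0,0,0.3]]]' 40
python3 - <<'E'
from h import *
from bench import snapshot
p,d=snapshot("top");cv2.imwrite("pics/top1.png",cv2.resize(p[130:300,170:470,::-1],None,fx=2.6,fy=2.6))
W=cloud(d,"top").reshape(-1,3);q=W[(W[:,2]>60)&(W[:,2]<78)&(np.hypot(W[:,0]-467,W[:,1]+201)<35)]
print(len(q),q.mean(0),cv2.minEnclosingCircle(q[:,:2].astype(np.float32)))
E
```

```text
time: 12.52
tool_pos: [464.2, 72.8, 22.4]
tcp_rot: [-180.0, -0.0, -180.0]
ft_force: [-0.4, 0.3, 1.4]
finger_gap: 63.7
time: 13.28
tool_pos: [465.3, 73.0, 23.7]
tcp_rot: [-180.0, 0.1, -180.0]
ft_force: [-0.6, -1.2, 6.2]
finger_gap: 34.9
210 [ 466.6515573  -198.57226935   65.60054419] ((466.9649353027344, -198.91766357421875), 17.73822784423828)
```

View pics/top1.png

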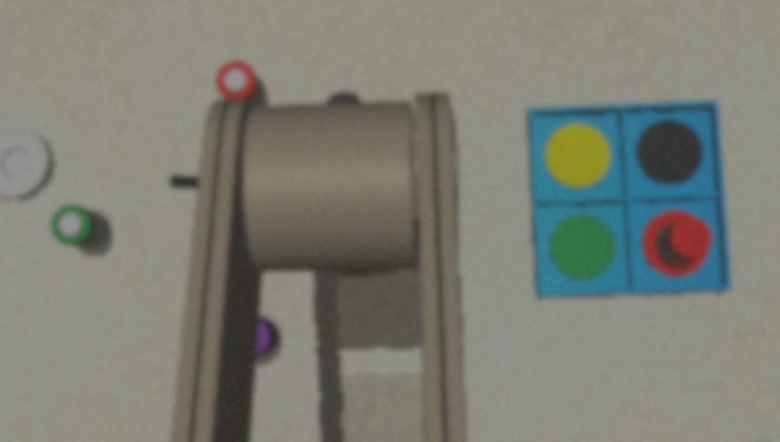

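The picture shows the red jar standing inside its pad, measured about 2 mm off centre. Both blanks, at crop (236,80) and (71,225), are undisturbed. Next: yellow to its pad.

```bash
python3 -m jog '[[[0,0,-0.1,0,0,0,0.3],[0,0,-0.3,0,0,0,0.3],[0,0,-0.5,0,0,0,0.3],[0,0,-0.5,0,0,0,0.3],[0,0,-0.3,0,0,0,0.3],[0,0,-0.1,0,0,0,0.3],[-0.14,-0.3,0,0,0,0,0.3],[-0.27,-0.6,0,0,0,0,0.3],[-0.27,-0.6,0,0,0,0,0.3],[-0.27,-0.6,0,0,0,0,0.3],[-0.27,-0.6,0,0,0,0,0.3],[-0.27,-0.6,0,0,0,0,0.3]]]' && python3 -m jog '[[[-0.18,-0.45,0,0,0,0,0.3],[0,0,0,0,0,0,0.3],[0,0,0.1,0,0,0,0.3],[0,0,0.3,0,0,0,0.3],[0,0,0.4,0,0,0,0.3],[0,0,0.4,0,0,0,0.3],[0,0,0.2,0,0,0,0.3],[0,0,0.1,0,0,0,0.3],[0,0,0,0,0,0,0.3],[0,0,0,0,0,0,0.3]]]'
```

```text
time: 14.82
tool_pos: [538.7, -93.8, 111.2]
tcp_rot: [180.0, -0.1, -180.0]
ft_force: [0.4, 0.1, 0.3]
finger_gap: 34.8
time: 16.08
tool_pos: [548.8, -114.7, 38.6]
tcp_rot: [-180.0, 0.1, -180.0]
ft_force: [0.7, 0.3, -1.1]
finger_gap: 35.0
```

```bash
python3 -m jog '[[[0,0,0.04,0,0,0,0.3],[0,0,0.04,0,0,0,0.3],[0,0,0.04,0,0,0,0.3],[0,0,0.04,0,0,0,0.3],[0,0,0.01,0,0,0,0.3],[0,0,0,0,0,0,0.3]]]'
```

```text
time: 16.82
tool_pos: [548.8, -114.5, 30.7]
tcp_rot: [-180.0, 0.1, -180.0]
ft_force: [-4.3, 1.6, 11.2]
finger_gap: 34.9
```

```bash
python3 -m jog '[[[0,0,0,0,0,0,0.5],[0,0,0,0,0,0,0.65],[0,0,0,0,0,0,0.65],[0,0,0,0,0,0,0.65],[0,0,-0.2,0,0,0,0.65],[0,0,-0.4,0,0,0,0.65],[0,0,-0.5,0,0,0,0.65],[0,0,-0.5,0,0,0,0.65],[0,0,-0.2,0,0,0,0.65],[0.1,0.3,0,0,0,0,0.65],[0.17,0.6,0,0,0,0,0.75],[0.17,0.6,0,0,0,0,0.75]]]' && python3 -m jog '[[[0.18,0.6,0,0,0,0,0.75],[0.18,0.6,0,0,0,0,0.75],[0.18,0.6,0,0,0,0,0.75],[0.18,0.6,0,0,0,0,0.75],[0.18,0.6,0,0,0,0,0.75],[0.18,0.6,0,0,0,0,0.75],[0.18,0.6,0,0,0,0,0.75],[0.17,0.47,0,0,0,0,0.75],[0,0,0,0,0,0,0.75],[0,0,0,0,0,0,0.75]]]'
```

```text
time: 18.32
tool_pos: [524.5, -37.8, 117.9]
tcp_rot: [180.0, -0.1, -180.0]
ft_force: [0.9, 0.6, -0.1]
finger_gap: 64.1
time: 19.58
tool_pos: [453.6, 193.8, 118.5]
tcp_rot: [-180.0, -0.1, -179.9]
ft_force: [0.5, 0.3, -0.8]
finger_gap: 64.6
```

```bash
python3 -m jog '[[[-0.03,0,0.3,0,0,0,0.75],[0,0,0.4,0,0,0,0.75],[0,0,0.4,0,0,0,0.75],[0,0,0.4,0,0,0,0.75],[0,0,0.3,0,0,0,0.75],[0,0,0.12,0,0,0,0.75],[0,0,0,0,0,0,0.75]]]' && python3 -m jog '[[[0,0,0,0,0,0,0.5],[0,0,0,0,0,0,0.35],[0,0,0,0,0,0,0.3],[0,0,0,0,0,0,0.3],[0,0,0,0,0,0,0.3],[0,0,0,0,0,0,0.3]]]' 40
python3 - <<'E'
from h import *
from bench import snapshot
p,d=snapshot("top")
W=cloud(d,"top").reshape(-1,3)
for c in((467,-201),(546,-113)):
    q=W[(W[:,2]>60)&(W[:,2]<78)&(np.hypot(W[:,0]-c[0],W[:,1]-c[1])<35)]
    print(len(q),q.mean(0),cv2.minEnclosingCircle(q[:,:2].astype(np.float32)))
E
```

```text
time: 20.45
tool_pos: [455.8, 193.8, 22.9]
tcp_rot: [-180.0, -0.0, -180.0]
ft_force: [0.4, 0.6, -0.4]
finger_gap: 63.7
time: 21.2
tool_pos: [456.7, 194.3, 24.2]
tcp_rot: [180.0, 0.1, -180.0]
ft_force: [0.0, -0.8, 6.3]
finger_gap: 34.8
207 [ 466.59359606 -198.65903224   65.5676524 ] ((466.9379577636719, -199.35769653320312), 17.858108520507812)
200 [ 545.17322881 -112.49728673   65.6837845 ] ((545.2965087890625, -113.20438385009766), 18.142902374267578)
```

```bash
python3 -m jog '[[[0,0,-0.1,0,0,0,0.3],[0,0,-0.3,0,0,0,0.3],[0,0,-0.5,0,0,0,0.3],[0,0,-0.5,0,0,0,0.3],[0,0,-0.3,0,0,0,0.3],[0,0,-0.1,0,0,0,0.3],[-0.03,-0.3,0,0,0,0,0.3],[-0.03,-0.6,0,0,0,0,0.3],[-0.02,-0.6,0,0,0,0,0.3],[-0.02,-0.6,0,0,0,0,0.3],[-0.02,-0.6,0,0,0,0,0.3],[-0.02,-0.6,0,0,0,0,0.3]]]' && python3 -m jog '[[[-0.02,-0.6,0,0,0,0,0.3],[0,-0.6,0,0,0,0,0.3],[0,-0.6,0,0,0,0,0.3],[0,-0.6,0,0,0,0,0.3],[0,-0.55,0,0,0,0,0.3],[0,0,0,0,0,0,0.3],[0,0,0.2,0,0,0,0.3],[0,0,0.3,0,0,0,0.3],[0,0,0.4,0,0,0,0.3],[0,0,0.4,0,0,0,0.3],[0,0,0.2,0,0,0,0.3],[0,0,0,0,0,0,0.3]]]'
```

```text
time: 22.75
tool_pos: [461.9, 27.2, 111.9]
tcp_rot: [-180.0, -0.1, -180.0]
ft_force: [0.8, 0.8, -1.3]
finger_gap: 35.0
time: 24.25
tool_pos: [463.1, -117.7, 37.0]
tcp_rot: [179.9, -0.1, -179.9]
ft_force: [-0.0, -0.2, -0.1]
finger_gap: 34.7
```

```bash
python3 -m jog '[[[-0.01,-0.01,0.04,0,0,0,0.3],[0,0,0.03,0,0,0,0.3],[0,0,0.03,0,0,0,0.3],[0,0,0.02,0,0,0,0.3],[0,0,0,0,0,0,0.3],[0,0,0,0,0,0,0.3]]]'
```

```text
time: 25.0
tool_pos: [464.7, -119.0, 32.3]
tcp_rot: [-180.0, 0.0, -180.0]
ft_force: [-0.5, 0.7, -1.1]
finger_gap: 35.2
```

```bash
python3 -m jog '[[[0,0,0.02,0,0,0,0.3],[0,0,0.02,0,0,0,0.3],[0,0,0,0,0,0,0.3],[0,0,0,0,0,0,0.3]]]'
```

```text
time: 25.5
tool_pos: [465.1, -119.1, 31.2]
tcp_rot: [-180.0, 0.0, -180.0]
ft_force: [-2.3, 0.8, 6.9]
finger_gap: 34.9
```

```bash
python3 -m jog '[[[0,0,0,0,0,0,0.5],[0,0,0,0,0,0,0.62],[0,0,0,0,0,0,0.62],[0,0,0,0,0,0,0.62],[0,0,-0.2,0,0,0,0.62],[0,0,-0.4,0,0,0,0.62],[0,0,-0.5,0,0,0,0.62],[0,0,-0.5,0,0,0,0.62],[0,0,-0.2,0,0,0,0.62],[-0.18,0.37,0,0,0,0,0.65],[-0.25,0.5,0,0,0,0,0.75],[-0.25,0.5,0,0,0,0,0.75]]]' && python3 -m jog '[[[-0.25,0.5,0,0,0,0,0.75],[-0.25,0.5,0,0,0,0,0.75],[-0.25,0.5,0,0,0,0,0.75],[-0.25,0.5,0,0,0,0,0.75],[-0.25,0.5,0,0,0,0,0.75],[-0.25,0.5,0,0,0,0,0.75],[0,0,0,0,0,0,0.75],[0,0,0,0,0,0,0.75]]]'
```

```text
time: 27.0
tool_pos: [498.6, -49.8, 120.0]
tcp_rot: [180.0, -0.0, -180.0]
ft_force: [-0.3, -0.1, -0.6]
finger_gap: 64.0
time: 28.0
tool_pos: [572.9, 99.2, 119.7]
tcp_rot: [-180.0, -0.1, -179.9]
ft_force: [0.4, -0.5, 0.8]
finger_gap: 64.2
```

```bash
python3 -m jog '[[[-0.01,0,0.3,0,0,0,0.75],[0,0,0.4,0,0,0,0.75],[0,0,0.4,0,0,0,0.75],[0,0,0.4,0,0,0,0.75],[0,0,0.3,0,0,0,0.75],[0,0,0.14,0,0,0,0.75],[0,0,0,0,0,0,0.75]]]' && python3 -m jog '[[[0,0,0,0,0,0,0.5],[0,0,0,0,0,0,0.35],[0,0,0,0,0,0,0.3],[0,0,0,0,0,0,0.3],[0,0,0,0,0,0,0.3],[0,0,0,0,0,0,0.3]]]' 40
python3 - <<'E'
from h import *
from bench import snapshot
p,d=snapshot("top")
W=cloud(d,"top").reshape(-1,3)
for c in((467,-201),(546,-113),(462,-117)):
    q=W[(W[:,2]>60)&(W[:,2]<78)&(np.hypot(W[:,0]-c[0],W[:,1]-c[1])<35)]
    print(len(q),q.mean(0),cv2.minEnclosingCircle(q[:,:2].astype(np.float32)))
E
```

```text
time: 28.88
tool_pos: [573.7, 99.6, 22.8]
tcp_rot: [-180.0, -0.0, -180.0]
ft_force: [0.9, 0.8, -0.1]
finger_gap: 63.8
time: 29.62
tool_pos: [574.9, 99.7, 24.3]
tcp_rot: [180.0, 0.1, -180.0]
ft_force: [-0.0, 0.9, 6.1]
finger_gap: 35.2
208 [ 466.67289465 -198.68217071   65.70782952] ((467.3362121582031, -198.69764709472656), 18.039628982543945)
200 [ 545.11883541 -112.58219482   65.68658272] ((545.2403564453125, -112.51988220214844), 17.704809188842773)
208 [ 462.400545   -117.09963394   65.58388964] ((462.66497802734375, -117.0740966796875), 17.749971389770508)
```

```bash
python3 -m jog '[[[0,0,-0.1,0,0,0,0.3],[0,0,-0.4,0,0,0,0.3],[0,0,-0.6,0,0,0,0.3],[0,0,-0.6,0,0,0,0.3],[0,0,-0.4,0,0,0,0.3],[0,0,-0.1,0,0,0,0.3],[0.04,-0.3,0,0,0,0,0.3],[0.04,-0.6,0,0,0,0,0.3],[0.04,-0.6,0,0,0,0,0.3],[0.04,-0.6,0,0,0,0,0.3],[0.04,-0.6,0,0,0,0,0.3],[0.04,-0.6,0,0,0,0,0.3]]]' && python3 -m jog '[[[0.04,-0.6,0,0,0,0,0.3],[0.04,-0.6,0,0,0,0,0.3],[0.04,-0.6,0,0,0,0,0.3],[0.04,-0.6,0,0,0,0,0.3],[0.04,-0.25,0,0,0,0,0.3],[0,0,0,0,0,0,0.3],[0,0,0.3,0,0,0,0.3],[0,0,0.5,0,0,0,0.3],[0,0,0.5,0,0,0,0.3],[0,0,0.4,0,0,0,0.3],[0,0,0.2,0,0,0,0.3],[0,0,0,0,0,0,0.3]]]'
```

```text
time: 31.18
tool_pos: [560.4, -67.1, 131.3]
tcp_rot: [180.0, -0.2, -180.0]
ft_force: [-0.3, 0.2, -1.1]
finger_gap: 34.9
time: 32.67
tool_pos: [551.7, -197.4, 37.4]
tcp_rot: [180.0, -0.1, -179.9]
ft_force: [1.0, -0.1, -0.5]
finger_gap: 34.4
```

```bash
python3 -m jog '[[[0,0,0.04,0,0,0,0.3],[0,0,0.03,0,0,0,0.3],[0,0,0.03,0,0,0,0.3],[0,0,0.02,0,0,0,0.3],[0,0,0.02,0,0,0,0.3],[0,0,0,0,0,0,0.3],[0,0,0,0,0,0,0.3]]]'
```

```text
time: 33.55
tool_pos: [552.3, -198.0, 31.4]
tcp_rot: [-180.0, 0.0, -180.0]
ft_force: [-0.7, 0.1, 0.6]
finger_gap: 34.4
```

```bash
python3 -m jog '[[[0,0,0.02,0,0,0,0.3],[0,0,0.01,0,0,0,0.3],[0,0,0,0,0,0,0.3],[0,0,0,0,0,0,0.3]]]'
```

```text
time: 34.05
tool_pos: [552.8, -198.1, 31.3]
tcp_rot: [-180.0, 0.1, -180.0]
ft_force: [-3.4, 1.5, 10.4]
finger_gap: 35.2
```

Contact. Releasing, rising, moving clear, then the final check.

```bash
python3 -m jog '[[[0,0,0,0,0,0,0.5],[0,0,0,0,0,0,0.62],[0,0,0,0,0,0,0.62],[0,0,0,0,0,0,0.62],[0,0,-0.2,0,0,0,0.62],[0,0,-0.4,0,0,0,0.62],[0,0,-0.6,0,0,0,0.62],[0,0,-0.6,0,0,0,0.62],[0,0,-0.6,0,0,0,0.62],[0,0,-0.4,0,0,0,0.62],[0,-0.3,-0.2,0,0,0,0.62],[0,-0.6,0,0,0,0,0.62]]]' && python3 -m jog '[[[0,-0.6,0,0,0,0,0.62],[0,-0.6,0,0,0,0,0.62],[0,-0.6,0,0,0,0,0.62],[0,-0.6,0,0,0,0,0.62],[0,-0.6,0,0,0,0,0.62],[0,-0.3,0,0,0,0,0.62],[0,0,0,0,0,0,0.62],[0,0,0,0,0,0,0.62]]]'
python3 - <<'E'
from h import *
from bench import snapshot,telemetry
p,d=snapshot("top");W=cloud(d,"top").reshape(-1,3)
for k,c in dict(red=(466.9,-201.1),yellow=(546.3,-113),green=(462.1,-117.2),black=(550.5,-196.4),Bred=(599,196.5),Bgreen=(467.9,336.5)).items():
    q=W[(W[:,2]>54)&(W[:,2]<78)&(np.hypot(W[:,0]-c[0],W[:,1]-c[1])<35)]
    (x,y),r=cv2.minEnclosingCircle(q[:,:2].astype(np.float32));print(k,"off",round(x-c[0],1),round(y-c[1],1),"r",round(r,1),"z",q[:,2].mean().round(1),q[:,2].std().round(2))
s,_=snapshot("scene")
a=cv2.resize(p[130:300,170:470,::-1],(600,340));b=cv2.resize(s[150:290,140:520,::-1],(600,221))
cv2.imwrite("pics/end.png",np.vstack([a,b]));print(telemetry.sense()["tool_pos"])
E
```

```text
time: 35.55
tool_pos: [552.7, -243.5, 180.9]
tcp_rot: [-180.0, 0.1, -179.9]
ft_force: [-0.6, 0.3, 0.7]
finger_gap: 52.9
time: 36.55
tool_pos: [552.4, -407.0, 179.5]
tcp_rot: [180.0, -0.0, -179.9]
ft_force: [-0.5, -0.3, -0.6]
finger_gap: 52.8
red off 0.3 2.2 r 17.9 z 65.3 2.4
yellow off -1.1 0.7 r 17.8 z 65.4 2.27
green off 0.7 0.0 r 17.9 z 65.6 2.13
black off -0.0 0.0 r 18.1 z 65.1 2.84
Bred off -0.0 0.1 r 17.7 z 58.8 1.56
Bgreen off 0.4 0.5 r 18.2 z 59.3 1.78
[ 552.64880642 -406.82317625  179.81919618]
```

View pics/end.png

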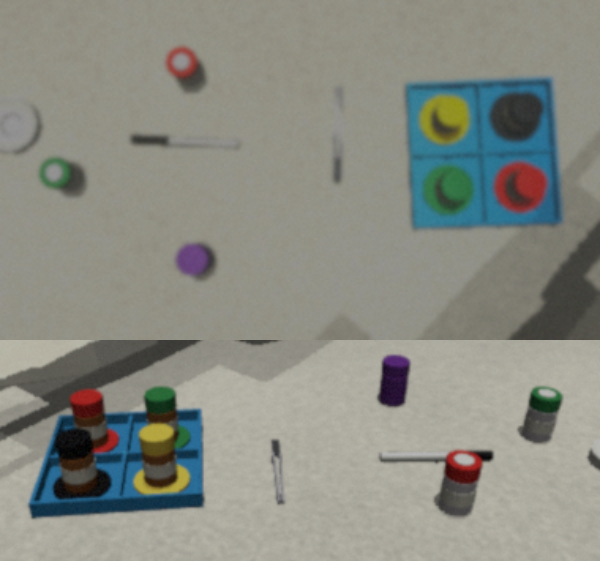

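The final picture shows all four samples upright on their own pads: yellow (445,118), black (516,116), green (449,188) and red (520,187). Both blanks, at (182,62) and (56,173), have not moved. Handing in.

```bash
python3 -c "from bench import job;print(job.hand_in())"
```

```text
the job is handed in; nothing more can be done
None
```

I moved the red, yellow, green and black sample jars one at a time onto the pads matching their caps. I set each down until the wrist felt light contact (about 5–11 N), and handed the job in at about 37 s of the 112 s allowed.

Last checks, from the top camera with the arm clear of everything:
- **Samples:** measured offsets from pad centre are 2.2 mm (red), 1.3 mm (yellow), 0.7 mm (green) and under 0.1 mm (black). The limit is 12 mm. All four look upright in the top and scene views.
- **Blanks:** both are within 0.7 mm of where they started, which is within measurement noise.
- **Disagreement:** the top and scene cameras differed by about 2–4 mm in x on the jar positions. I used the top camera for both picking and placing so that this error cancels. No check failed.

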